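# Set the stock tags of the reagent bins

## Task

Set the flip tags in front of the reagent bins so that only the full bin (all eight places holding a blue-capped tube) shows the green face of its tag uppermost, and every other bin shows red. Turn each wrong tag over by pushing its flap gently with a fingertip until it falls to its other side; leave the tags that are already right as they are. Grasp nothing, and do not lift or shift the bins or anything else.

Things in the scene. Friction and masses are not known exactly. Their poses are not given: they have to be found in the camera images.
- board: Fixed steel sheet on the bench, 290 mm (its x) by 560 mm (its y), 12 mm thick; origin at the centre of its underside, x pointing away from the robot, turned up to 9 degrees. Four tag stands in a row along its near (-x) side, about 135 mm apart along its y, 95 mm before its centre; about 130 mm behind each, along the board's x, stands the bin its tag belongs to.
- stand_a: Stand of tag a, fixed, in any of the four places: grey foot 60 x 40 x 8 mm, a 12 mm post and on it an axle of 8 mm diameter, 66 mm long, along the stand's x (parallel to the board's x), 60 mm above the foot's underside. Origin at the centre of the underside; y runs along the row, to the robot's left.
- tag_a_hinge (a point): Middle of tag a's axle, 72 mm above the bench. The flap on it is a stiff plate 60 mm wide (along the axle), 6 mm thick, with a white bar of 8 mm diameter along its free edge, the bar's axis 46 mm from the axle's. At rest the bar is 31 mm to one side of the axle and 106 mm above the bench; upright its top is at 122 mm. Weight 35 to 70 g, nearly frictionless, no spring: 1 or 2 N move it.
- flap_a (a joint): Flap of tag a, green on its left (+y) face, red on its right (-y) face. 0 = upright; positive = leaning to the robot's right (-y), green face uppermost; negative = leaning to the left (+y), red face uppermost. It rests on a stop at +0.75 or -0.75 rad. Pushed at its free edge past upright, it falls over by its own weight and stays.
- stand_b: Stand of tag b, fixed, in any of the four places: grey foot 60 x 40 x 8 mm, a 12 mm post and on it an axle of 8 mm diameter, 66 mm long, along the stand's x (parallel to the board's x), 60 mm above the foot's underside. Origin at the centre of the underside; y runs along the row, to the robot's left.
- tag_b_hinge (a point): Middle of tag b's axle, 72 mm above the bench. The flap on it is a stiff plate 60 mm wide (along the axle), 6 mm thick, with a white bar of 8 mm diameter along its free edge, the bar's axis 46 mm from the axle's. At rest the bar is 31 mm to one side of the axle and 106 mm above the bench; upright its top is at 122 mm. Weight 35 to 70 g, nearly frictionless, no spring: 1 or 2 N move it.
- flap_b (a joint): Flap of tag b, green on its left (+y) face, red on its right (-y) face. 0 = upright; positive = leaning to the robot's right (-y), green face uppermost; negative = leaning to the left (+y), red face uppermost. It rests on a stop at +0.75 or -0.75 rad. Pushed at its free edge past upright, it falls over by its own weight and stays.
- stand_c: Stand of tag c, fixed, in any of the four places: grey foot 60 x 40 x 8 mm, a 12 mm post and on it an axle of 8 mm diameter, 66 mm long, along the stand's x (parallel to the board's x), 60 mm above the foot's underside. Origin at the centre of the underside; y runs along the row, to the robot's left.
- tag_c_hinge (a point): Middle of tag c's axle, 72 mm above the bench. The flap on it is a stiff plate 60 mm wide (along the axle), 6 mm thick, with a white bar of 8 mm diameter along its free edge, the bar's axis 46 mm from the axle's. At rest the bar is 31 mm to one side of the axle and 106 mm above the bench; upright its top is at 122 mm. Weight 35 to 70 g, nearly frictionless, no spring: 1 or 2 N move it.
- flap_c (a joint): Flap of tag c, green on its left (+y) face, red on its right (-y) face. 0 = upright; positive = leaning to the robot's right (-y), green face uppermost; negative = leaning to the left (+y), red face uppermost. It rests on a stop at +0.75 or -0.75 rad. Pushed at its free edge past upright, it falls over by its own weight and stays.
- stand_d: Stand of tag d, fixed, in any of the four places: grey foot 60 x 40 x 8 mm, a 12 mm post and on it an axle of 8 mm diameter, 66 mm long, along the stand's x (parallel to the board's x), 60 mm above the foot's underside. Origin at the centre of the underside; y runs along the row, to the robot's left.
- tag_d_hinge (a point): Middle of tag d's axle, 72 mm above the bench. The flap on it is a stiff plate 60 mm wide (along the axle), 6 mm thick, with a white bar of 8 mm diameter along its free edge, the bar's axis 46 mm from the axle's. At rest the bar is 31 mm to one side of the axle and 106 mm above the bench; upright its top is at 122 mm. Weight 35 to 70 g, nearly frictionless, no spring: 1 or 2 N move it.
- flap_d (a joint): Flap of tag d, green on its left (+y) face, red on its right (-y) face. 0 = upright; positive = leaning to the robot's right (-y), green face uppermost; negative = leaning to the left (+y), red face uppermost. It rests on a stop at +0.75 or -0.75 rad. Pushed at its free edge past upright, it falls over by its own weight and stays.
- bin_full: White open bin 110 (along the board's x) x 90 x 50 mm, loose (350 g), with a grey insert with eight places for tubes, all eight filled with blue-capped tubes that rise to 72 mm above its underside: the full bin. Origin at the centre of its underside.
- bin_part_2: White open bin 110 (along the board's x) x 90 x 50 mm, loose (350 g), with a grey insert with eight places for tubes, five holding blue-capped tubes (to 72 mm) and three being bare dark holes: not full. Origin at the centre of its underside.
- bin_part_1: White open bin 110 (along the board's x) x 90 x 50 mm, loose (350 g), with a grey insert with eight places for tubes, only three holding blue-capped tubes (to 72 mm) and five being bare dark holes: not full. Origin at the centre of its underside.
- bin_empty: White open bin 110 (along the board's x) x 90 x 50 mm, loose (350 g), with a grey insert with eight places for tubes, all eight being bare dark holes: not full. Origin at the centre of its underside.
- vial_1: Small jar with an orange cap, 26 mm diameter, 75 mm high, standing between two bins. Bystander, loose; origin at the centre of its underside.
- vial_2: Small jar with an orange cap, 26 mm diameter, 75 mm high, standing between two other bins. Bystander, loose; origin at the centre of its underside.
- spray: Tall blue bottle with a red cap, 70 mm diameter, 190 mm high, to the right of the board. Bystander, loose; origin at the centre of its underside.
- wipes: White tub with a blue label, 90 mm diameter, 120 mm high, to the left of the board. Bystander, loose; origin at the centre of its underside.
- tipbox: Blue box with a clear lid, 122 x 82 x 71 mm, to the left of the board. Bystander, loose; origin at the centre of its underside.
- marker: White and blue marker pen, 135 mm long, 14 mm thick, lying on the bench near the robot's right, in front of the board. Bystander, loose; origin at the centre of its underside.
There are look-alikes about, which are no part of the job. What is shaped like the bin_full but brown or pink is not meant.

How it is judged:
By the outcome, as a careful person would: the job done as asked, in the order asked, and still so for the second after the job is handed in, with the robot touching nothing.
It also fails if it takes over 54 s, if anything falls off the work surface, if the arm or the gripper's body presses on something with over 40 N, if the wrist force passes 120 N, or if a joint passes its speed limit or range.

## Robot

A 6-joint arm with a two-finger parallel gripper is mounted at the origin on the work surface. World frame = base frame: x ahead of the robot, y to its left, z up, the work surface at z = 0. Lengths are in m, angles in rad, forces in N, time in s.
With the tool pointing down it reaches from about 0.4 to 0.825 m from the base axis. Payload 7 kg.
Tool frame: the origin (TCP) lies at the centre of the arm's flange, where the gripper is bolted on; the fingertips stand 178 mm ahead of it and the grasp point (between the pads) lies arm.tcp_to_grasp ahead of it (arm.tcp_to_grasp is the distance from the TCP to the grasp point, in m); z points along the fingers, y is the direction in which the jaws open and shut (so a half turn about z gives the same grasp; the last joint's range is limited). The gripper opens to 88 mm and grips with 3 to 60 N. Pads are 19 mm wide; open, the fingers measure 130 mm over their backs; the gripper's body (78 mm by 193 mm) begins 47 mm behind the grasp point.
Start: joints at [1.496, 0.359, 0.012, 0, -1.224, -0.288], TCP at [0.24, 0.631, 0.405] pointing down, gripper open.
Joint ranges: [-3.07, 3.07], [-1.43, 2.12], [-1.02, 1.25], [-3.03, 1.67], [-3.05, -0], [-3.03, 3.03]. Speed limits (rad/s): [2.39, 2.39, 3.01, 3.14, 3.14, 3.14].

## Interface

Orientations are given as [roll, pitch, yaw] about the fixed x, y, z axes, in that order (R = Rz(yaw) Ry(pitch) Rx(roll)).
In Python, from station import arm gives the robot as it stands.
- The arm moves only by the tool move_arm, never from a script. Its argument "deltas" is a list of rows, each a list of 6 numbers: the shift along the world's x, y, z in mm, then the turn, a rotation vector about the world's x, y, z in degrees. In form: [[tx, ty, tz, ax, ay, az], ...]. A call has exactly 5 rows; each row shifts and turns the commanded pose from where the row before left it; what a row does not reach is not made up. A row lasts 1/12 s, in which the tool goes at most 41.7 mm and 7.16 degrees, less where a joint would pass 70% of its speed; a pose out of reach is approached as far as the arm can. A call with a gripper value outside its range is refused whole. "claw" is the closure in counts, from 0 (fully open) to 255 (shut), set as the call begins (left out, the last holds). The fingers move at their own pace and stop on an object; "squeeze" is the grip in N (left out, the last holds). Time passes only in rows, so rows that do not move let the fingers close, or fill a call up. It gives the time, the measured TCP pose, the force and the opening at its end, in the units of the state.
- arm.get_state(): the state, without advancing time (a new reading comes with each control period).
- arm.grab_frame(name): name is "scene" or "top" or "wrist"; returns the picture (400x640x3 uint8, red, green, blue); there is no depth.
- arm.calibration(name): a dict with "intrinsics" (3x3 intrinsics, pixels), "T" (4x4, takes a point from camera to world coordinates); the wrist camera has in their place "mount" (4x4, takes a point from camera to tool coordinates, whose origin is the TCP and whose axes are the flange's). Camera axes: x right, y up, looking along -z (the intrinsics and any distortion apply to the point x, -y, -z); pixel columns grow to the right and rows downward; lengths in m; the calibration is good to about 2 mm. A picture is of the moment at which its call begins: read the wrist's pose just before it. calibration takes no time and is no camera call.
- arm.job_done(): hands the job in, once; it reports no verdict.
Trained networks look in the newest picture that a camera, given by its name, has taken for a name from the list of things; names that differ only in an ending like _2 or _b are one class to them, and where a whole thing is asked for, a point or a joint stands for the part that bears it (a point fixed in the world has none). Each returns a list of dicts, best first, with "score" (0 to 1); they miss things now and then, are a little off and sometimes report something else, mostly with a low value. They report only what shows in the picture. A call takes as long as a camera call. They do not tell look-alikes from the thing itself.
- arm.spot_in(thing, camera): "xy" ([column, row] in pixels, amid what is visible of it).
- arm.masks_of(thing, camera): "pixels" (400x640 bool, what is visible of it) and "xy" ([column, row] in pixels, amid what is visible of it).
- arm.spot_point(thing, camera): "xy" ([column, row] in pixels: a listed point, or the origin of a listed thing).
The state is a dict: "t": time; "q": joint angles; "qd": joint speeds; "joint_efforts": joint torques, N m; "eef_pos": TCP position; "ee_rot": TCP orientation; "force": force on the tool from outside, world axes, zero at the start; "moment": the same for the moment, N m; "width": finger opening in m.
Only numpy, scipy, OpenCV 4.12 (cv2) and the standard library are available. Lean on these libraries where they do the work, as an engineer would, in place of code of your own. Each camera call takes 0.05 s, during which the arm holds its last target. There are 200 camera calls.

## Working session

There is one attempt and no reset: what is moved stays moved. The work goes in short steps, Python scripts to look and compute and a tool call to move; the robot and the scene stay as the last step left them, time stands still between calls to the robot, and variables do not carry over. Pictures are saved under pics/ and viewed, about 8 in all and at most 12, crops included, and the job is handed in when it is done.

Besides the shell and the picture viewer there is one more tool, called after "Request:" as name([rows], argument=value, ...), one row to a line, values as JSON. move_arm: Moves the arm, as the interface text tells. Its arguments: {"type":"object","properties":{"deltas":{"type":"array","items":{"type":"array","items":{"type":"number"}}},"claw":{"type":"number"},"squeeze":{"type":"number"}},"required":["deltas"]}

```bash
mkdir -p pics; cat > h.py <<'E'
from station import arm
import numpy as np, cv2
def save(n,f): cv2.imwrite('pics/'+f,cv2.cvtColor(arm.grab_frame(n),cv2.COLOR_RGB2BGR))
def ray(n,xy,z):
    c=arm.calibration(n);K=np.array(c["intrinsics"]);T=np.array(c["T"])
    d=np.linalg.inv(K)@[xy[0],xy[1],1];d=T[:3,:3]@[d[0],-d[1],-d[2]];o=T[:3,3]
    return o+d*(z-o[2])/d[2]
E
python3 - <<'E'
from h import *
save('top','top1.png');save('scene','sc1.png')
for k in 'abcd'[:1]:
  for c in ('top','scene'):
    for d in arm.spot_point('tag_a_hinge',c)[:6]: print(c,d['score'],d['xy'],ray(c,d['xy'],.072).round(3))
for b in ('bin_full','bin_part_1','bin_empty'):
    for d in arm.spot_point(b,'top')[:6]: print(b,round(d['score'],2),d['xy'],ray('top',d['xy'],.012).round(3))
s=arm.get_state();print(s)
print(arm.calibration('top'), arm.tcp_to_grasp)
E
```

```text
top 0.53 [283.3, 199.4] [0.472 0.157 0.072]
scene 0.68 [331.6, 177.1] [0.474 0.155 0.072]
scene 0.5 [268.9, 246.8] [ 0.448 -0.25   0.072]
bin_full 0.85 [396.2, 169.3] [ 0.598 -0.266  0.012]
bin_full 0.75 [430.0, 241.8] [ 0.324 -0.391  0.012]
bin_full 0.61 [441.7, 167.0] [ 0.609 -0.44   0.012]
bin_part_1 0.8 [285.9, 165.7] [0.608 0.156 0.012]
bin_part_1 0.57 [323.2, 203.6] [0.464 0.011 0.012]
bin_empty 0.6 [323.3, 168.0] [0.6   0.013 0.012]
{'t': 0.35, 'q': array([ 1.49610337e+00,  3.58799978e-01,  1.16957182e-02, -4.34666016e-05,
       -1.22409173e+00, -2.88109200e-01]), 'qd': array([-1.48633446e-05, -2.63225148e-03,  1.27287921e-03,  2.20156938e-04,
        4.26831504e-04,  6.94761864e-04]), 'joint_efforts': array([-2.45490105e-05, -5.81695998e+01,  2.92851359e+01,  6.99145049e+00,
        1.00526889e-02, -8.72014516e-05]), 'eef_pos': array([0.23954754, 0.63100482, 0.40443494]), 'ee_rot': array([ 3.14119785e+00, -7.43718552e-05, -3.62816922e-01]), 'force': array([-0.09349587, -0.18556819,  0.25783343]), 'moment': array([-0.02062522,  0.01341076,  0.00834185]), 'width': 0.08771663704432585}
{'intrinsics': array([[431.60493777,   0.        , 322.79370021],
       [  0.        , 431.60493777, 198.36946584],
       [  0.        ,   0.        ,   1.        ]]), 'T': array([[ 0.01168276,  0.99436458, -0.10536887,  0.31081853],
       [-0.99989994,  0.01077676, -0.00916367, -0.00182893],
       [-0.00797649,  0.10546539,  0.99439098,  1.64233598],
       [ 0.        ,  0.        ,  0.        ,  1.        ]])} 0.1593
```

```bash
python3 - <<'E'
import cv2
a=cv2.imread('pics/top1.png')[130:260,240:460]
cv2.imwrite('pics/topc.png',cv2.resize(a,None,fx=3.6,fy=3.6,interpolation=2))
E
```

```text
(no output)
```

View pics/topc.png

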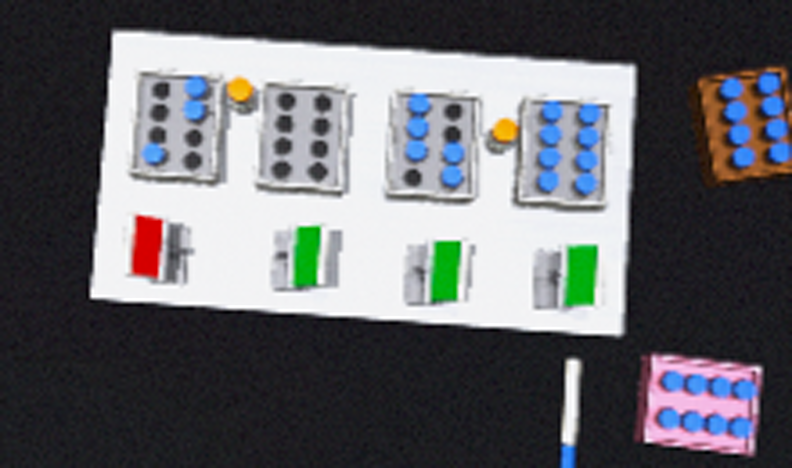

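View pics/sc1.png

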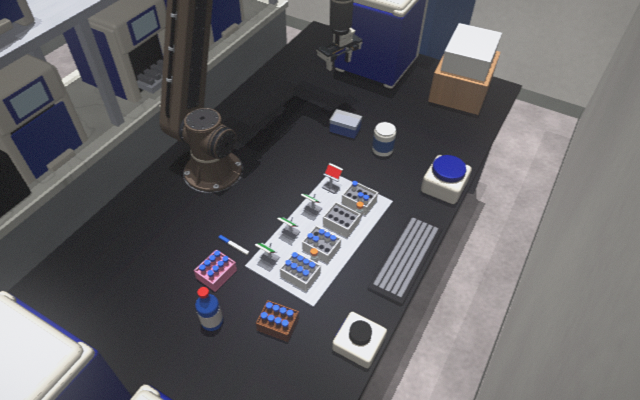

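Top crop: the bins from left to right hold 3, 0, 5 and 8 tubes. The brown and pink look-alikes are off the board on the right. The tags from left to right show red (147,247), green (308,256), green (446,270) and green (582,275). Only the two middle tags need flipping to red, pushing toward +y. I'll work out their positions from the green areas.

```bash
python3 - <<'E'
from h import *
a=cv2.imread('pics/top1.png').astype(int)
def blobs(m,n):
    k,l,s,c=cv2.connectedComponentsWithStats(m.astype(np.uint8))
    for i in range(1,k):
        if s[i][4]>30 and 240<c[i][0]<420 and 180<c[i][1]<225: print(n,c[i].round(1),s[i],ray('top',c[i],.089).round(4))
blobs((a[...,1]>a[...,2]+60)&(a[...,1]>a[...,0]+60),'g')
blobs((a[...,2]>a[...,1]+80)&(a[...,2]>a[...,0]+80),'r')
E
```

```text
g [324.8 200.3] [321 193   8  16 104] [0.4683 0.0053 0.089 ]
g [363.3 204.6] [360 197   8  17 117] [ 0.4544 -0.134   0.089 ]
g [401. 206.] [397 198   9  17 134] [ 0.4508 -0.2698  0.089 ]
r [280.4 198. ] [277 190   8  17 122] [0.4751 0.1661 0.089 ]
```

Request:
move_arm([
  [12, -35, 0, 0, 0, -6],
  [12, -35, 0, 0, 0, -6],
  [12, -35, 0, 0, 0, -6],
  [12, -35, 0, 0, 0, -6],
  [12, -35, 0, 0, 0, -6],
], claw=255)

```text
t: 0.77
eef_pos: [0.2998, 0.4543, 0.4046]
ee_rot: [-3.141, 0.0, -0.891]
force: [0.5, -0.0, 1.2]
width: 0.0596
```

Request:
move_arm([
  [11, -34, 0, 0, 0, -6],
  [11, -34, 0, 0, 0, -6],
  [11, -34, 0, 0, 0, -6],
  [11, -34, 0, 0, 0, -6],
  [11, -34, 0, 0, 0, -6],
])

```text
t: 1.18
eef_pos: [0.3546, 0.2842, 0.4049]
ee_rot: [-3.141, 0.001, -1.415]
force: [1.4, -0.2, 0.5]
width: 0.0266
```

Request:
move_arm([
  [11, -34, 0, 0, 0, -6],
  [11, -34, 0, 0, 0, -6],
  [11, -34, 0, 0, 0, -0.5],
  [11, -34, 0, 0, 0, 0],
  [11, -34, 0, 0, 0, 0],
])

```text
t: 1.6
eef_pos: [0.4095, 0.1143, 0.4051]
ee_rot: [-3.141, 0.001, -1.628]
force: [1.6, -0.2, -0.6]
width: 0.0003
```

Request:
move_arm([
  [12, -34, 0, 0, 0, 0],
  [12, -34, 0, 0, 0, 0],
  [12, -34, 0, 0, 0, 0],
  [12, -34, 0, 0, 0, 0],
  [11, -30, 0, 0, 0, 0],
])

```text
t: 2.02
eef_pos: [0.4687, -0.0521, 0.405]
ee_rot: [-3.141, 0.0, -1.628]
force: [0.4, -0.1, -0.2]
width: 0.0006
```

```bash
python3 - <<'E'
from h import *
s=arm.get_state();save('wrist','w1.png')
print(s['eef_pos'],s['ee_rot'],s['width']);print(arm.calibration('wrist'))
E
```

```text
[ 0.46870838 -0.05210245  0.40504338] [-3.14067753e+00  2.63560628e-04 -1.62840040e+00] 0.0006497948286216854
{'intrinsics': array([[276.2031832 ,   0.        , 318.69549231],
       [  0.        , 276.2031832 , 199.85374068],
       [  0.        ,   0.        ,   1.        ]]), 'mount': array([[ 7.18899324e-04,  9.56745205e-01,  2.90926272e-01,
         7.93958478e-02],
       [ 9.99999054e-01, -3.46698524e-04, -1.33090934e-03,
         3.93690222e-04],
       [-1.17247742e-03,  2.90926954e-01, -9.56744549e-01,
         2.06944742e-02],
       [ 0.00000000e+00,  0.00000000e+00,  0.00000000e+00,
         1.00000000e+00]])}
```

View pics/w1.png

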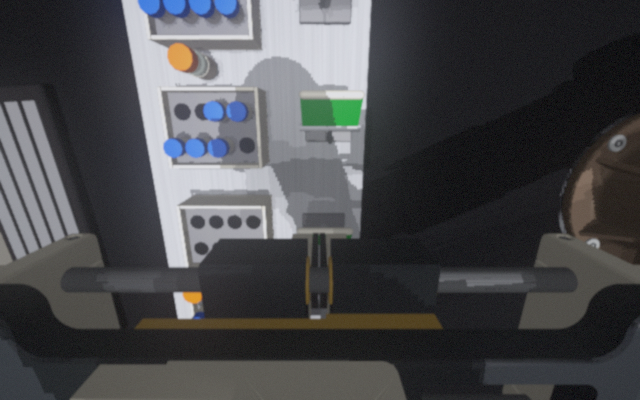

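The wrist view looks along -y. Tag 3's bar is at about (331,95), and tag 2's bar is at about (322,232), partly behind the closed fingers.

```bash
cat >> h.py <<'E'
def wray(xy,z):
    from scipy.spatial.transform import Rotation as R
    s=arm.get_state();c=arm.calibration('wrist');K=c["intrinsics"];T=np.eye(4)
    T[:3,:3]=R.from_euler('xyz',s['ee_rot']).as_matrix();T[:3,3]=s['eef_pos'];T=T@c['mount']
    d=np.linalg.inv(K)@[xy[0],xy[1],1];d=T[:3,:3]@[d[0],-d[1],-d[2]];o=T[:3,3]
    return o+d*(z-o[2])/d[2]
E
python3 - <<'E'
from h import *
for p in [(331,95),(322,232)]: print(wray(p,.106).round(4))
for p in [(331,135),(322,220)]: print(wray(p,.072).round(4))
E
```

```text
[ 0.452  -0.1528  0.106 ]
[ 0.4681 -0.0135  0.106 ]
[ 0.4523 -0.1138  0.072 ]
[ 0.4677 -0.0144  0.072 ]
```

Request:
move_arm([
  [0, 0, -30, 0, 0, 0],
  [0, 0, -30, 0, 0, 0],
  [0, 0, -30, 0, 0, 0],
  [0, 0, -27, 0, 0, 0],
  [0, 0, -15, 0, 0, 0],
])

```text
t: 2.48
eef_pos: [0.4675, -0.0503, 0.27]
ee_rot: [3.139, -0.001, -1.629]
force: [-0.9, 0.9, -0.1]
width: 0.0004
```

Request:
move_arm([
  [0, 6, 0, 0, 0, 0],
  [0, 6, 0, 0, 0, 0],
  [0, 5, 0, 0, 0, 0],
  [0, 5, 0, 0, 0, 0],
  [0, 5, 0, 0, 0, 0],
])

```text
t: 2.9
eef_pos: [0.469, -0.0221, 0.2741]
ee_rot: [-3.139, 0.001, -1.627]
force: [-0.2, -1.9, 1.1]
width: 0.0005
```

Request:
move_arm([
  [0, 5, 0, 0, 0, 0],
  [0, 5, 0, 0, 0, 0],
  [0, 5, 0, 0, 0, 0],
  [0, 4, 0, 0, 0, 0],
  [0, 4, 0, 0, 0, 0],
])

```text
t: 3.32
eef_pos: [0.4685, 0.0006, 0.2727]
ee_rot: [-3.142, 0.0, -1.628]
force: [-0.8, -1.0, -1.0]
width: 0.0001
```

Request:
move_arm([
  [0, 3, 0, 0, 0, 0],
  [0, 3, 0, 0, 0, 0],
  [0, 3, 0, 0, 0, 0],
  [0, 3, 0, 0, 0, 0],
  [0, 0, 0, 0, 0, 0],
])

```text
t: 3.73
eef_pos: [0.4686, 0.0124, 0.2726]
ee_rot: [3.142, -0.0, -1.628]
force: [-0.6, -0.4, -0.9]
width: 0.0007
```

```bash
python3 - <<'E'
from h import *
s=arm.get_state();print(s['eef_pos'],s['force'])
save('scene','s2.png');save('top','t2.png')
a=cv2.imread('pics/s2.png')[130:310,220:420];b=cv2.imread('pics/t2.png')[130:230,260:420]
a=cv2.resize(a,(500,450),interpolation=2);cv2.imwrite('pics/c2.png',a)
E
```

```text
[0.46861815 0.01243334 0.27262949] [-0.60455272 -0.38850137 -0.85460791]
```

View pics/c2.png

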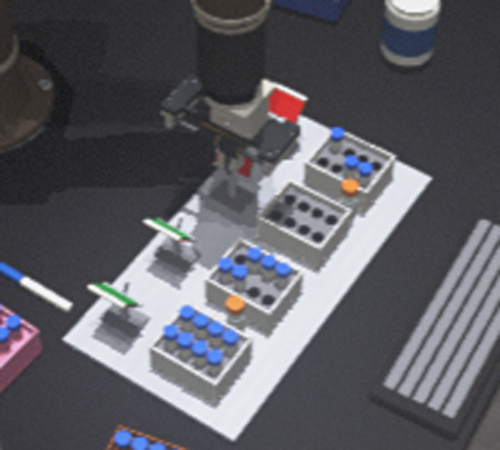

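The crop shows tag 2 red at about (243,160), so it has flipped. Next I back off, rise and go round to tag 3.

Request:
move_arm([
  [0, -10, 0, 0, 0, 0],
  [0, -10, 10, 0, 0, 0],
  [0, 0, 20, 0, 0, 0],
  [0, 0, 25, 0, 0, 0],
  [0, 0, 25, 0, 0, 0],
])

```text
t: 4.25
eef_pos: [0.4682, -0.0089, 0.3532]
ee_rot: [3.14, -0.001, -1.629]
force: [1.5, 0.3, 0.3]
width: 0.0007
```

Request:
move_arm([
  [-3, -36, 0, 0, 0, 0],
  [-3, -36, 0, 0, 0, 0],
  [-4, -38, 0, 0, 0, 0],
  [-4, -38, 0, 0, 0, 0],
  [-2, -36, 0, 0, 0, 0],
])

```text
t: 4.67
eef_pos: [0.4514, -0.1942, 0.3529]
ee_rot: [-3.141, 0.0, -1.628]
force: [0.1, -0.2, 0.3]
width: 0.0004
```

Request:
move_arm([
  [0, 0, 0, 0, 0, 0],
  [0, 0, -20, 0, 0, 0],
  [0, 0, -25, 0, 0, 0],
  [0, 0, -20, 0, 0, 0],
  [0, 0, -15, 0, 0, 0],
])

```text
t: 5.08
eef_pos: [0.4515, -0.1927, 0.271]
ee_rot: [3.14, 0.0, -1.629]
force: [-0.1, 0.0, 0.6]
width: 0.0005
```

Request:
move_arm([
  [0, 6, 0, 0, 0, 0],
  [0, 6, 0, 0, 0, 0],
  [0, 5, 0, 0, 0, 0],
  [0, 5, 0, 0, 0, 0],
  [0, 5, 0, 0, 0, 0],
])

```text
t: 5.5
eef_pos: [0.4529, -0.1643, 0.2738]
ee_rot: [-3.14, 0.0, -1.628]
force: [0.2, -3.9, 2.5]
width: 0.0007
```

Request:
move_arm([
  [0, 5, 0, 0, 0, 0],
  [0, 5, 0, 0, 0, 0],
  [0, 5, 0, 0, 0, 0],
  [0, 4, 0, 0, 0, 0],
  [0, 4, 0, 0, 0, 0],
])

```text
t: 5.92
eef_pos: [0.4525, -0.1414, 0.2727]
ee_rot: [-3.142, 0.0, -1.628]
force: [0.6, 0.2, 0.8]
width: 0.0006
```

Request:
move_arm([
  [0, 4, 0, 0, 0, 0],
  [0, 3, 0, 0, 0, 0],
  [0, 3, 0, 0, 0, 0],
  [0, 3, 0, 0, 0, 0],
  [0, 0, 0, 0, 0, 0],
])

```text
t: 6.33
eef_pos: [0.4526, -0.1286, 0.2726]
ee_rot: [3.142, 0.0, -1.628]
force: [0.0, 1.2, 0.1]
width: 0.0007
```

Request:
move_arm([
  [0, 3, 0, 0, 0, 0],
  [0, 2, 0, 0, 0, 0],
  [0, 0, 0, 0, 0, 0],
  [0, 0, 0, 0, 0, 0],
  [0, 0, 0, 0, 0, 0],
])

```text
t: 6.75
eef_pos: [0.4526, -0.124, 0.2727]
ee_rot: [-3.142, 0.0, -1.628]
force: [-1.0, -0.5, -1.0]
width: 0.0004
```

Request:
move_arm([
  [0, -10, 0, 0, 0, 0],
  [0, -12, 10, 0, 0, 0],
  [0, 0, 25, 0, 0, 0],
  [0, 0, 30, 0, 0, 0],
  [0, 0, 35, 0, 0, 0],
])

```text
t: 7.17
eef_pos: [0.4519, -0.1467, 0.3726]
ee_rot: [3.138, -0.0, -1.629]
force: [0.5, 0.5, -0.1]
width: 0.0004
```

Request:
move_arm([
  [0, 25, 30, 0, 0, 0],
  [0, 35, 20, 0, 0, 0],
  [-5, 38, 0, 0, 0, 0],
  [-5, 38, 0, 0, 0, 0],
  [-5, 38, 0, 0, 0, 0],
])

```text
t: 7.58
eef_pos: [0.437, 0.0288, 0.4233]
ee_rot: [-3.14, 0.001, -1.629]
force: [1.3, 0.0, -0.8]
width: 0.0003
```

Request:
move_arm([
  [-5, 38, 0, 0, 0, 0],
  [-5, 38, 0, 0, 0, 0],
  [-5, 38, 0, 0, 0, 0],
  [-5, 38, 0, 0, 0, 0],
  [0, 20, 0, 0, 0, 0],
])

```text
t: 8.0
eef_pos: [0.417, 0.2027, 0.4229]
ee_rot: [-3.141, 0.001, -1.626]
force: [-0.4, -0.6, 0.2]
width: 0.0005
```

Request:
move_arm([
  [-5, 38, 0, 0, 0, 0],
  [-5, 38, 0, 0, 0, 0],
  [-5, 30, 0, 0, 0, 0],
  [0, 0, 0, 0, 0, 0],
  [0, 0, 0, 0, 0, 0],
])

```text
t: 8.42
eef_pos: [0.4026, 0.3071, 0.4221]
ee_rot: [3.141, -0.001, -1.626]
force: [-0.9, -0.0, -0.9]
width: 0.0005
```

```bash
python3 - <<'E'
from h import *
s=arm.get_state();print(s['eef_pos'],s['force'])
save('scene','s3.png');save('top','t3.png')
a=cv2.imread('pics/s3.png')[150:300,230:410];b=cv2.imread('pics/t3.png')[130:240,240:420]
cv2.imwrite('pics/c3.png',np.vstack([cv2.resize(a,None,fx=2,fy=2,interpolation=2),cv2.resize(b,None,fx=2,fy=2,interpolation=2)]))
E
```

```text
[0.40255702 0.30710731 0.42206716] [-0.94816487 -0.04589513 -0.89145196]
```

View pics/c3.png

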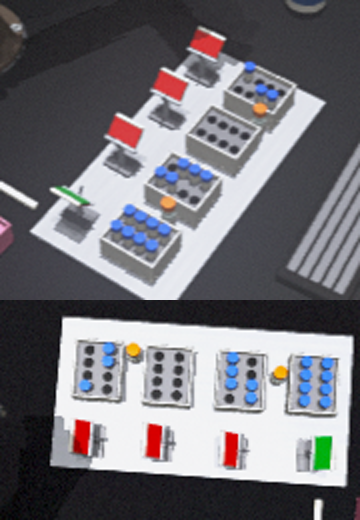

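Both views show red, red and red for the three bins that aren't full, and green at the full bin on the far right. Nothing else has moved and the arm is clear, so I'm handing in.

```bash
python3 -c "
from station import arm
arm.job_done()"
```

```text
the job is handed in; nothing more can be done
```

The tags are set: only the full bin, on the far right, shows green, and the other three bins show red.

- **What I did:** I pushed two tags over to red with the closed fingertips, the ones at the empty bin and the five-tube bin. The three-tube bin's tag (red) and the full bin's tag (green) were already right, so I left them alone.
- **Last checks:** The final top and scene pictures both show red, red, red, green from left to right. The bins, jars and marker look unmoved, and the arm ended well clear. Contact forces reached about 4 N at most in the readings, and the job took about 8.5 s. No check failed or disagreed.

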